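# Pin the fan of pattern templates

## Task

Swing the top template of the fan (the one with a wooden knob) back into line over the others. Then take the long stack pin (cylindrical handle) from the rack, and push it through the slots of all three templates and into the hole of the slide underneath, whose place along the slot can only be felt, until its collar is fully home on the top template; let go. Never press the pin hard (at most about 25 N, a light hand's push), and leave everything else where it lies.

Things in the scene. Friction and masses are not known exactly. Their poses are not given: they have to be found in the camera images.
- block: Fixed wooden block 275 x 78 x 44 mm high, carrying three brown board templates stacked on a steel pivot post. Origin: on the pivot axis at table level; x runs along the block from the pivot towards the slots and the knob end, z up. The two lower templates lie within 0.010 rad of its x axis; the pin's tapered tip nudges them into line.
- pivot (a point): Top of the pivot post, 78 mm above the table. Templates: strips about 60 mm wide, 8 mm thick, undersides 45, 54 and 63 mm above the table, top face of the top one at 71 mm. Each turns with slight friction (1 to 2 N at the slot moves it) and has a slot 46 mm long (along the strip), 15 mm wide, centred 140 mm from the pivot.
- slide (a point): Point on the block's x axis 140 mm from the pivot, 44 mm above the table: the level of the top of a dark steel slide, 18 mm thick, clamped immovably below the slots. Its one through hole, 13 mm wide, lies on the block's x axis but up to 14 mm either way along it from this point: not measured, to be felt for.
- leaf_top (a joint): Angle of the top template about the pivot, rad; 0 is in line with the block's x axis, positive is anticlockwise from above (it starts swung out to positive).
- knob (a point): Centre of the top of the upright wooden knob on the top template, 210 mm from the pivot; knob 16 mm in diameter, its top 97 mm above the table, 26 mm above the template's top face.
- pin: Stack pin, 110 mm long, about 150 g, upright in one of the rack's holes. Origin at the centre of the lower tip, z towards the handle. Steel shank 12 mm wide, 55 mm long, its lowest 2 mm tapering to 10 mm; then a steel collar 26 mm wide, 5 mm thick; then a cylindrical wooden handle 20 mm wide, 50 mm long.
- pin_tip (a point): Centre of the pin's lower tip (the pin's origin); 16 mm above the table when home. A spring catch in the side of the slide's hole, 5 to 14 mm below the slide's top, rubs on the pin, so that it may not fall in by its weight but needs a steady light push, at most about 12 N, all the way. Free space below the slide down to 6 mm above the table.
- rack: Fixed wooden rack 60 x 160 x 65 mm high with two upright through holes 14 mm wide on its y axis, 45 mm either side of its centre. Origin at the centre of its underside. One holds the stack pin, the other the stub pin; their collars rest on its top.
- stub: Stub pin with a ball handle 28 mm wide and a shank of 30 mm; not wanted, stays in the rack. Origin at its lower tip.
- weight_a: Pale stone weight, 130 x 50 x 25 mm, loose on the table. Leave alone.
- weight_b: Pale stone weight, 120 x 55 x 25 mm, loose on the table. Leave alone.
- spool: Thread spool, 36 mm wide, 52 mm high, standing. Leave alone.
- bottle: White bottle, 52 mm wide, 120 mm high, standing. Leave alone.
- tin: Flat round tin, 70 mm wide, 30 mm high. Leave alone.
- scissors: Tailor's scissors, about 190 mm long, lying flat. Leave alone.
There are look-alikes about, which are no part of the job. What is shaped like the pin but black or turquoise is not meant.

How it is judged:
By the outcome, as a careful person would: the job done as asked, in the order asked, and still so for the second after the job is handed in, with the robot touching nothing.
It also fails if it takes over 72 s, if anything falls off the work surface, if the arm or the gripper's body presses on something with over 40 N, if the wrist force passes 120 N, or if a joint passes its speed limit or range.

## Robot

A 6-joint arm with a two-finger parallel gripper is mounted at the origin on the work surface. World frame = base frame: x ahead of the robot, y to its left, z up, the work surface at z = 0. Lengths are in m, angles in rad, forces in N, time in s.
With the tool pointing down it reaches from about 0.325 to 1 m from the base axis. Payload 5.1 kg.
Tool frame: the origin (TCP) lies at the very end of the fingers, on their centre line; the grasp point (between the pads) lies 19 mm behind it (env.grip_depth is the distance from the TCP to the grasp point, in m); z points along the fingers, y is the line along which they close (so a half turn about z gives the same grasp; the last joint's range is limited). The gripper opens to 85 mm and grips with 20 to 120 N. Pads are 22 mm wide; open, the fingers measure 114 mm over their backs; the gripper's body (76 mm by 85 mm) begins 54 mm behind the grasp point. The pads swing forward as they close: fully open they stand 13 mm farther back than shut.
Start: joints at [-1.221, 0.124, 1.65, -0, 1.367, -0.083], TCP at [0.273, -0.59, 0.193] pointing down, gripper open.
Joint ranges: [-2.61, 2.61], [-1.02, 2.33], [0.03, 2.71], [-1.35, 4.49], [0.32, 2.68], [-2.91, 2.91]. Speed limits (rad/s): [2.57, 2.57, 3.14, 3.14, 3.14, 3.14].

## Interface

Orientations are given as a rotation vector (axis times angle).
In Python, from rig import env, imaging gives the robot as it stands.
- The arm moves only by the tool move_arm, never from a script. Its arguments are lists of equal length, an entry for each row: "offset": the shift along the world's x, y, z in m, a list of three; "turn": the turn about the world's z in rad; "jaw": the opening, from 0 (shut) to 1 (fully open). A call has 1 to 12 rows; each row shifts and turns the commanded pose from where the row before left it; what a row does not reach is not made up. A row lasts 1/8 s, in which the tool goes at most 62.5 mm and 10.7 degrees, less where a joint would pass 70% of its speed; a pose out of reach is approached as far as the arm can. A call with a gripper value outside its range is refused whole. The fingers move at their own pace and stop on an object; "newtons" is the grip in N (left out, the last holds). Time passes only in rows, so rows that do not move let the fingers close. It gives the time, the measured TCP pose, the force, the opening and the grip force at its end, in the units of the state.
- env.state(): the state, without advancing time (a new reading comes with each control period).
- imaging.get_image(name): name is "side" or "top"; returns the picture (480x640x3 uint8, red, green, blue); there is no depth.
- imaging.camera_info(name): a dict with "fx", "fy", "cx", "cy" (pixels), "pose" (4x4, takes a point from camera to world coordinates). Camera axes: x right, y up, looking along -z (the intrinsics and any distortion apply to the point x, -y, -z); pixel columns grow to the right and rows downward; lengths in m; the calibration is good to about 2 mm. A picture is of the moment at which its call begins. camera_info takes no time and is no camera call.
- env.finish_job(): hands the job in; it is judged then, once.
The state is a dict: "t": time; "q": joint angles; "qvel": joint speeds; "effort": joint torques, N m; "tcp_pos": TCP position; "tcp_rot": TCP orientation; "wrist_force": force on the tool from outside, world axes, zero at the start; "ft_torque": the same for the moment, N m; "opening": finger opening in m; "grasp_force": force on a finger pad.
Only numpy, scipy, OpenCV 4.12 (cv2) and the standard library are available. Lean on these libraries where they do the work, as an engineer would, in place of code of your own. Each camera call takes 0.05 s, during which the arm holds its last target. There are 200 camera calls.

## Working session

There is one attempt and no reset: what is moved stays moved. The work goes in short steps, Python scripts to look and compute and a tool call to move; the robot and the scene stay as the last step left them, time stands still between calls to the robot, and variables do not carry over. Pictures are saved under pics/ and viewed, at most 10 in all, crops included, and the job is handed in when it is done.

Besides the shell and the picture viewer there is one more tool, called by a JSON object that holds its "op" and its "data". move_arm: Moves the arm, as the interface text tells. Its arguments: {"type":"object","properties":{"offset":{"type":"array"},"turn":{"type":"array"},"jaw":{"type":"array"},"newtons":{"type":"number"}},"required":["offset","turn","jaw"]}

```bash
mkdir -p pics; ls
python3 - <<'E'
from rig import env, imaging
import cv2
for n in("top","side"):
    im=imaging.get_image(n); cv2.imwrite(f"pics/{n}0.png",im[:,:,::-1])
    i=imaging.camera_info(n); print(n,{k:i[k] for k in i})
print(env.state())
E
```

```text
pics
top {'fx': 480.8353594235563, 'fy': 480.8353594235563, 'cx': 318.93503156706157, 'cy': 239.52634753412903, 'pose': array([[ 0.00864679,  0.99299289, -0.11785736,  0.44572518],
       [-0.99995988,  0.00831101, -0.00334023, -0.06823864],
       [-0.00233731,  0.11788152,  0.99302492,  1.13215837],
       [ 0.        ,  0.        ,  0.        ,  1.        ]])}
side {'fx': 434.2949018066319, 'fy': 434.2949018066319, 'cx': 319.9521232103067, 'cy': 244.36244378343045, 'pose': array([[ 0.98900144,  0.10040965, -0.1086004 ,  0.4651601 ],
       [-0.14784831,  0.69162938, -0.70695805, -0.70750625],
       [ 0.00412582,  0.71523892,  0.69886785,  0.74202889],
       [ 0.        ,  0.        ,  0.        ,  1.        ]])}
{'t': 0.1, 'q': array([-1.22060431e+00,  1.24491994e-01,  1.65159076e+00,  2.24230279e-05,
        1.36747308e+00, -8.26226989e-02]), 'qvel': array([-0.00024767, -0.00166505, -0.00332306, -0.00075368, -0.00316232,
       -0.00079897]), 'effort': array([ 1.24090944e-03, -4.24933791e+01, -3.66651070e+01,  2.95175153e-05,
        3.99065422e-03, -4.46777165e-06]), 'tcp_pos': array([ 0.27237347, -0.58947314,  0.19151076]), 'tcp_rot': array([-3.06641393e+00, -6.74144218e-01,  3.76915280e-04]), 'wrist_force': array([ 0.37992286,  0.06529954, -0.2784689 ]), 'ft_torque': array([-0.01735875, -0.03568015, -0.01968184]), 'grasp_force': 0.0, 'opening': 0.08518317987144712}
```

View pics/top0.png

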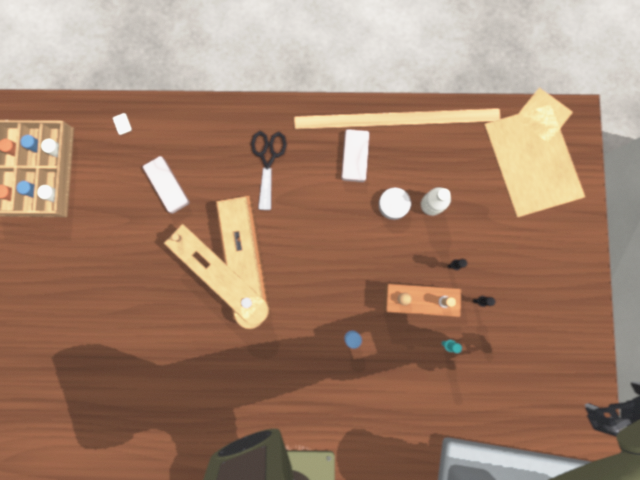

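View pics/side0.png

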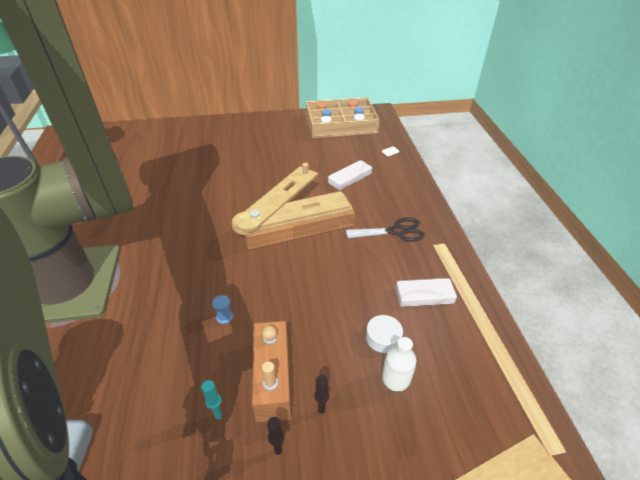

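The top view shows the block with its pivot near (247,303), the swung-out template with the knob at about (177,236), and the rack at (425,300). The long pin is at about (449,302) there, and at (269,370) in the side view. Next I'll enlarge these areas.

Run:
```python
import cv2,numpy as np
t=cv2.imread("pics/top0.png");s=cv2.imread("pics/side0.png")
r=lambda im,x,y,w,h,k:cv2.resize(im[y:y+h,x:x+w],None,fx=k,fy=k,interpolation=cv2.INTER_CUBIC)
a=r(t,155,185,125,150,4)   # 500x600
b=r(t,380,275,75+15,50,3.3333333)  # 300x167
c=r(s,235,315,75,108,4) #300x432
out=np.zeros((600,800,3),np.uint8);out[:,:500]=a;out[:b.shape[0],500:500+b.shape[1]]=b;out[168:600,500:]=c
cv2.imwrite("pics/m1.png",out)
cv2.imwrite("pics/m2.png",r(s,225,155,140,95,5.7))
```

```text
(no output)
```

View pics/m1.png

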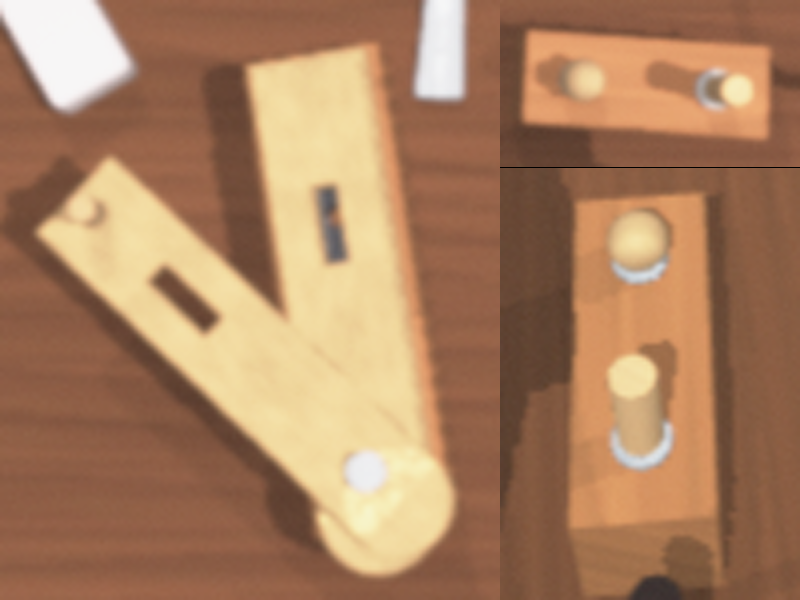

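View pics/m2.png

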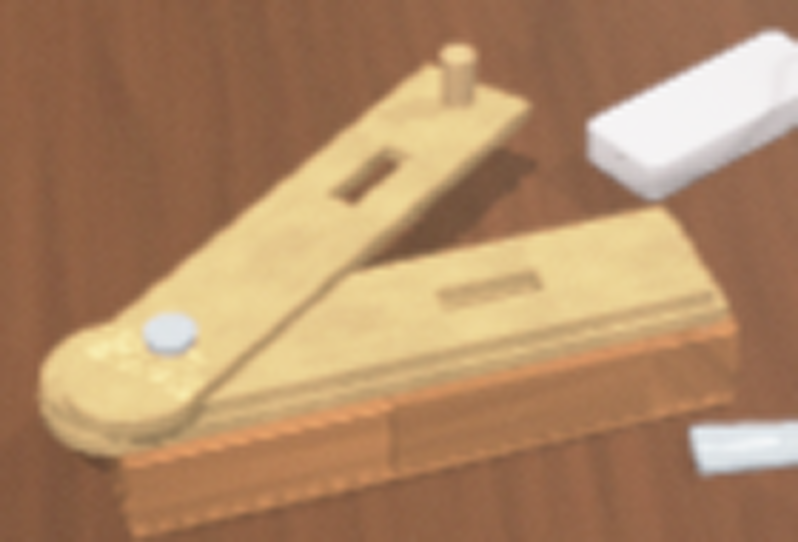

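```bash
cat > h.py <<'E'
import numpy as np
from rig import env, imaging
def ray(n,u,v):
    i=imaging.camera_info(n);P=i["pose"]
    d=P[:3,:3]@np.array([(u-i["cx"])/i["fx"],-(v-i["cy"])/i["fy"],-1.]);return P[:3,3],d
def atz(n,u,v,z):
    o,d=ray(n,u,v);return o+d*(z-o[2])/d[2]
E
python3 - <<'E'
from h import *
A=lambda x,y:("top",154.6+x/4,184.6+y/4)
B=lambda x,y:("top",379.6+(x-500)*.3,274.6+y*.3)
C=lambda x,y:("side",234.6+(x-500)/4,314.6+(y-168)/4)
D=lambda x,y:("side",224.6+x/5.7,154.6+y/5.7)
R={"pivot":(.078,A(366,472),D(170,333)),"knob":(.097,A(80,206),D(458,53)),"slotlow":(.062,A(331,224),D(490,288)),"slottop":(.071,A(185,299),D(370,176)),
"pintop":(.12,B(737,90),C(633,376)),"collar":(.07,B(713,89),C(641,440)),"stubball":(.088,B(583,79),C(638,240))}
p={}
for k,(z,*ps) in R.items():
    w=[atz(*q,z) for q in ps];p[k]=sum(w)/2
    M=[];b=[]
    for q in ps:
        o,d=ray(*q);d/=np.linalg.norm(d);P=np.eye(3)-np.outer(d,d);M.append(P);b.append(P@o)
    X=np.linalg.solve(sum(M),sum(b))
    print(k,*[x[:2].round(4) for x in w],"tri",X.round(4))
d=p["slotlow"]-p["pivot"];print("low",np.hypot(*d[:2]),np.arctan2(d[1],d[0]))
for k in("knob","slottop"):
    d=p[k]-p["pivot"];print(k,np.hypot(*d[:2]),np.arctan2(d[1],d[0]))
for q in (A(336,218),A(331,224)): print("dot z.044",atz(*q,.044).round(4))
# block edge upper-right side (z .044), templates edges at z.062
for q in (A(247,66),A(363,45),A(287,310)): print(atz(*q,.062).round(4))
E
```

```text
pivot [0.4314 0.0925] [0.431  0.0911] tri [0.4311 0.0927 0.0767]
knob [0.5735 0.2487] [0.5711 0.2492] tri [0.5722 0.2485 0.0975]
slotlow [0.5688 0.1182] [0.5684 0.1208] tri [0.5683 0.1178 0.0645]
slottop [0.5253 0.1962] [0.5241 0.1963] tri [0.5247 0.1962 0.0711]
pintop [ 0.4377 -0.3409] [ 0.4387 -0.3415] tri [ 0.4382 -0.341   0.1193]
collar [ 0.4379 -0.3386] [ 0.438  -0.3422] tri [ 0.4378 -0.3398  0.0655]
stubball [ 0.4437 -0.2502] [ 0.4438 -0.2555] tri [ 0.4436 -0.2513  0.0819]
low 0.14017941878478618 0.19889720699797286
knob 0.21119508436641313 0.8391066628572444
slottop 0.14023653227681596 0.840648860537976
dot z.044 [0.5743 0.1186 0.044 ]
dot z.044 [0.5709 0.1213 0.044 ]
[0.6584 0.1684 0.062 ]
[0.671 0.103 0.062]
[0.5203 0.1414 0.062 ]
```

Both views agree to about 2 mm: pivot (0.431,0.092), block yaw about 0.198, knob (0.572,0.249) at yaw 0.84, and pin (0.438,-0.341). I'll move to above the knob.

{"op": "move_arm", "data": {"offset": [[0.02, 0.056, 0], [0.02, 0.056, 0], [0.02, 0.056, 0], [0.02, 0.056, 0], [0.02, 0.056, 0], [0.02, 0.056, 0], [0.02, 0.056, 0], [0.02, 0.056, 0], [0.02, 0.056, 0], [0.02, 0.056, 0], [0.02, 0.056, 0], [0.02, 0.056, 0]], "turn": [0.034, 0.034, 0.034, 0.034, 0.034, 0.034, 0.034, 0.034, 0.034, 0.034, 0.034, 0.034], "jaw": [0.6, 0.6, 0.6, 0.6, 0.6, 0.6, 0.6, 0.6, 0.6, 0.6, 0.6, 0.6], "newtons": 30}}

```text
t: 1.6
tcp_pos: [0.5127, 0.084, 0.1924]
tcp_rot: [2.867, 1.284, -0.0]
wrist_force: [-0.1, -1.1, 0.1]
opening: 0.0515
grasp_force: 0.0
```

{"op": "move_arm", "data": {"offset": [[0.02, 0.056, 0], [0.02, 0.056, -0.02], [0.02, 0.055, -0.02], [0, 0, 0], [0, 0, 0]], "turn": [0, 0, 0, 0, 0], "jaw": [0.6, 0.6, 0.6, 0.6, 0.6]}}

```text
t: 2.22
tcp_pos: [0.5721, 0.2486, 0.1521]
tcp_rot: [2.867, 1.283, -0.002]
wrist_force: [-0.2, -0.7, -0.0]
opening: 0.051
grasp_force: 0.0
```

{"op": "move_arm", "data": {"offset": [[0, 0, -0.03], [0, 0, -0.03], [0, 0, -0.014], [0, 0, 0], [0, 0, 0], [0, 0, 0], [0, 0, 0], [0, 0, 0]], "turn": [0, 0, 0, 0, 0, 0, 0, 0], "jaw": [0.6, 0.6, 0.6, 0.5, 0.1, 0.1, 0.1, 0.1], "newtons": 25}}

```text
t: 3.22
tcp_pos: [0.5727, 0.2489, 0.0792]
tcp_rot: [2.868, 1.282, 0.001]
wrist_force: [-0.6, -0.5, 0.1]
opening: 0.0086
grasp_force: 0.0
```

Run:
```python
from h import *
import cv2
t=imaging.get_image("top")[:,:,::-1];s=imaging.get_image("side")[:,:,::-1]
r=lambda im,x,y,w,h,k:cv2.resize(im[y:y+h,x:x+w],None,fx=k,fy=k,interpolation=cv2.INTER_CUBIC)
cv2.imwrite("pics/m3.png",np.hstack([r(t,130,185,100,150,4),r(s,225,120,100,150,4)]))
```

```text
(no output)
```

View pics/m3.png

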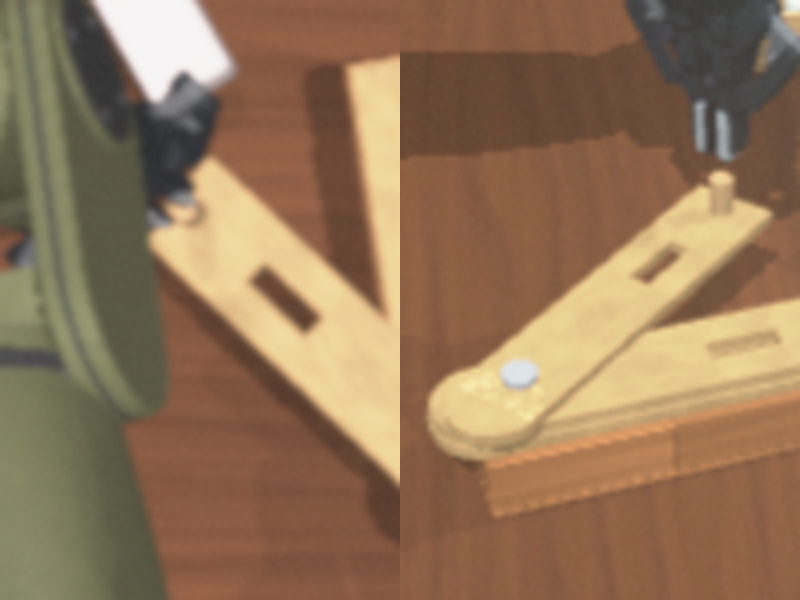

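```bash
cat >> h.py <<'E'
def tri(*ps):
    M=[];b=[]
    for q in ps:
        o,d=ray(*q);d=d/np.linalg.norm(d);P=np.eye(3)-np.outer(d,d);M.append(P);b.append(P@o)
    return np.linalg.solve(sum(M),sum(b))
def proj(n,p):
    i=imaging.camera_info(n);P=i["pose"];c=P[:3,:3].T@(np.array(p)-P[:3,3])
    return i["cx"]-i["fx"]*c[0]/c[2], i["cy"]+i["fy"]*c[1]/c[2]
E
python3 - <<'E'
from h import *
print(tri(("top",172.6,236),("side",303.4,157.6)))
s=env.state();print(s["tcp_pos"],s["opening"])
for n in("top","side"):
    u,v=proj(n,s["tcp_pos"]);print(n,u,v,"in crop",((u-130)*4,(v-185)*4) if n=="top" else (400+(u-225)*4,(v-120)*4))
E
```

```text
[0.56903919 0.24631153 0.11870161]
[0.57254884 0.24882398 0.07891367] 0.008684395242187868
top 176.98457537238912 237.5285666217468 in crop (np.float64(187.93830148955647), np.float64(210.11426648698716))
side 305.6463403409651 169.69368723945257 in crop (np.float64(722.5853613638603), np.float64(198.7747489578103))
```

The side crop shows the fingertips near (720,155), well above the knob top at (721,177). The reported TCP should project to (722,199). So the real tips sit about 35–40 mm higher than reported, and I'll check that.

Run:
```python
from h import *
import cv2
print(env.grip_depth,[a for a in dir(env) if a[0]!='_'])
print(env.state())
s=imaging.get_image("side")[:,:,::-1];t=imaging.get_image("top")[:,:,::-1]
cv2.imwrite("pics/s4.png",s);cv2.imwrite("pics/t4.png",t)
print(np.abs(s[140:210,280:330].astype(int)-0).mean())
cv2.imwrite("pics/m4.png",np.hstack([cv2.resize(s[100:190,260:350],(600,600),interpolation=cv2.INTER_CUBIC)]))
```

```text
0.0187 ['MotionError', 'finish_job', 'grip_depth', 'state']
{'t': 3.325, 'q': array([3.23996523e-01, 1.62387594e-01, 1.80627417e+00, 8.68920736e-06,
       1.17277194e+00, 1.05382955e+00]), 'qvel': array([ 4.16371008e-05, -4.43191537e-05,  2.21733006e-03, -1.46825617e-03,
        1.17846220e-03,  1.06275826e-03]), 'effort': array([-6.34582408e-03, -4.15768504e+01, -3.39837599e+01, -2.07612607e-04,
       -1.18910688e-03, -3.29803163e-05]), 'tcp_pos': array([0.57254884, 0.24882398, 0.07891367]), 'tcp_rot': array([2.86793162e+00, 1.28239091e+00, 2.49725002e-04]), 'wrist_force': array([-0.10598512, -0.21754262, -0.30443853]), 'ft_torque': array([ 0.01670637, -0.01980581, -0.00251318]), 'grasp_force': 0.0, 'opening': 0.008684395242187868}
127.866
```

View pics/m4.png

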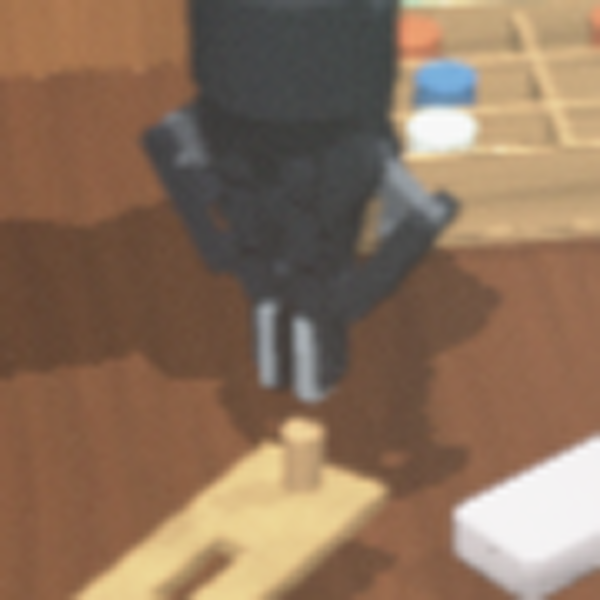

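The fingers hang centred over the knob, with tips at (292,394) in the crop and the knob top at (303,430). That puts the true tip height near 0.113. I'll open, go down about 28 mm and close.

{"op": "move_arm", "data": {"offset": [[0, 0, 0], [0, 0, 0], [0, 0, 0], [0, 0, -0.01], [0, 0, -0.01], [0, 0, -0.008], [0, 0, 0]], "turn": [0, 0, 0, 0, 0, 0, 0], "jaw": [0.6, 0.6, 0.6, 0.6, 0.6, 0.6, 0.6]}}

```text
t: 4.3
tcp_pos: [0.5716, 0.2484, 0.0493]
tcp_rot: [-2.868, -1.282, 0.004]
wrist_force: [0.3, -0.7, -0.9]
opening: 0.051
grasp_force: 0.0
```

{"op": "move_arm", "data": {"offset": [[0, 0, 0], [0, 0, 0], [0, 0, 0], [0, 0, 0], [0, 0, 0]], "turn": [0, 0, 0, 0, 0], "jaw": [0.1, 0.1, 0.1, 0.1, 0.1], "newtons": 25}}

```text
t: 4.92
tcp_pos: [0.5729, 0.2489, 0.0514]
tcp_rot: [2.868, 1.282, 0.002]
wrist_force: [-0.9, -0.5, 3.2]
opening: 0.0138
grasp_force: 24.5
```

Gripped, and the roughly 35 mm tool-length offset is confirmed. Now I'll swing the leaf along its arc.

{"op": "move_arm", "data": {"offset": [[0.0082, -0.0078, 0], [0.0077, -0.0082, 0], [0.0073, -0.0086, 0], [0.0068, -0.009, 0], [0.0063, -0.0093, 0], [0.0058, -0.0096, 0], [0.0053, -0.0099, 0], [0.0048, -0.0102, 0], [0.0042, -0.0105, 0], [0.0037, -0.0107, 0], [0.0031, -0.0108, 0], [0.0025, -0.011, 0]], "turn": [-0.0533, -0.0533, -0.0533, -0.0533, -0.0533, -0.0533, -0.0533, -0.0533, -0.0533, -0.0533, -0.0533, -0.0533], "jaw": [0.1, 0.1, 0.1, 0.1, 0.1, 0.1, 0.1, 0.1, 0.1, 0.1, 0.1, 0.1]}}

```text
t: 6.42
tcp_pos: [0.6381, 0.1321, 0.0512]
tcp_rot: [-3.126, -0.309, 0.002]
wrist_force: [-4.9, 0.2, 6.5]
opening: 0.0138
grasp_force: 24.9
```

{"op": "move_arm", "data": {"offset": [[0, 0, 0], [0, 0, 0]], "turn": [0, 0], "jaw": [0.1, 0.1]}}

```text
t: 6.68
tcp_pos: [0.6382, 0.1316, 0.0512]
tcp_rot: [3.125, 0.311, -0.002]
wrist_force: [-4.2, -1.7, 7.7]
opening: 0.014
grasp_force: 24.9
```

{"op": "move_arm", "data": {"offset": [[0, 0, 0], [0, 0, 0], [0, 0, 0.02], [0, 0, 0.05], [0, 0, 0.05], [-0.024, -0.055, 0], [-0.024, -0.055, 0], [-0.024, -0.055, 0], [-0.024, -0.055, 0], [-0.024, -0.055, 0], [-0.024, -0.055, 0], [-0.024, -0.055, 0]], "turn": [0, 0, 0, 0, 0, 0, 0, 0, 0, 0, 0, 0], "jaw": [0.45, 0.45, 0.45, 0.45, 0.45, 0.45, 0.45, 0.45, 0.45, 0.45, 0.45, 0.45]}}

```text
t: 8.18
tcp_pos: [0.4697, -0.2538, 0.1726]
tcp_rot: [3.124, 0.315, 0.003]
wrist_force: [0.6, 0.0, 0.8]
opening: 0.0386
grasp_force: 0.0
```

{"op": "move_arm", "data": {"offset": [[-0.024, -0.055, 0], [-0.007, -0.033, 0], [0, 0, 0], [0, 0, 0]], "turn": [0, 0, 0, 0], "jaw": [0.45, 0.45, 0.45, 0.45]}}

```text
t: 8.68
tcp_pos: [0.4395, -0.3395, 0.1716]
tcp_rot: [3.125, 0.315, 0.001]
wrist_force: [0.7, -0.0, -1.1]
opening: 0.0383
grasp_force: 0.0
```

Run:
```python
from h import *
import cv2
s0=env.state();print(s0["t"],s0["tcp_pos"],s0["opening"])
t=imaging.get_image("top")[:,:,::-1];s=imaging.get_image("side")[:,:,::-1]
r=lambda im,x,y,w,h,k:cv2.resize(im[y:y+h,x:x+w],None,fx=k,fy=k,interpolation=cv2.INTER_CUBIC)
a=r(t,200,185,80,150,4);b=r(s,225,165,135,85,3.5);c=r(s,230,290,80,100,3)
out=np.zeros((600,800,3),np.uint8);out[:,:320]=a;out[:b.shape[0],320:320+b.shape[1]]=b;out[298:598,320:560]=c
c=r(t,400,240,80,100,3);out[298:598,560:800]=c
cv2.imwrite("pics/m5.png",out)
```

```text
8.675 [ 0.43951529 -0.33953842  0.17156356] 0.03832770409060247
```

View pics/m5.png

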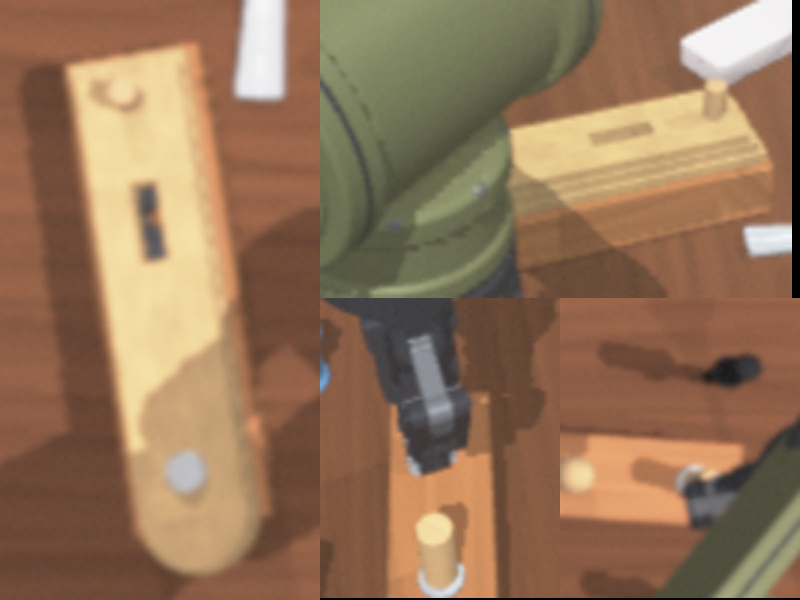

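The leaf is back in line: in the top crop the slot is centred at (150,221) and the pivot at (185,472). An orange gap in the slide shows at about (152,217). The gripper is over the pin, so I'll go down and grip it.

{"op": "move_arm", "data": {"offset": [[-0.001, -0.001, -0.04], [0, 0, -0.03], [0, 0, -0.03], [0, 0, -0.02], [0, 0, 0], [0, 0, 0], [0, 0, 0], [0, 0, 0], [0, 0, 0]], "turn": [0, 0, 0, 0, 0, 0, 0, 0, 0], "jaw": [0.45, 0.45, 0.45, 0.45, 0.45, 0.1, 0.1, 0.1, 0.1], "newtons": 70}}

```text
t: 9.9
tcp_pos: [0.4391, -0.3416, 0.0523]
tcp_rot: [3.124, 0.315, 0.003]
wrist_force: [0.7, 1.7, 4.4]
opening: 0.0183
grasp_force: 68.5
```

Run:
```python
from h import *
import cv2
A=lambda x,y:("top",199.6+x/4,184.6+y/4)
sl=atz(*A(150,221),.071);pv=atz(*A(185,472),.078);kn=atz(*A(122,95),.097)
for n,p in(("slot",sl),("knob",kn)):
    d=p-pv;print(n,p.round(4),np.hypot(*d[:2]),np.arctan2(d[1],d[0]))
print(pv)
u=np.array([np.cos(.197),np.sin(.197)]);c=np.array([.4312,.092])
for y in(207,212,217,222,227):
    p=atz(*A(151,y),.044)[:2]-c;print(y,p@u-.140,p@np.array([-u[1],u[0]]))
import glob
m=cv2.imread("pics/m5.png")[170:275,110:195]
cv2.imwrite("pics/m6.png",cv2.resize(m,None,fx=5,fy=5,interpolation=cv2.INTER_CUBIC))
```

```text
slot [0.5694 0.1172 0.071 ] 0.14014168944070104 0.1735869862721281
knob [0.6356 0.13   0.097 ] 0.20750826290216087 0.17905279528119847
[0.43138622 0.09304296 0.078     ]
207 0.012322483330234196 -0.00018994950600102756
212 0.009489061639847002 0.00029160456360471584
217 0.006657389741450581 0.0007728612473829749
222 0.0038274660146579154 0.0012538208207264825
227 0.0009992888410817191 0.0017344835586882712
```

View pics/m6.png

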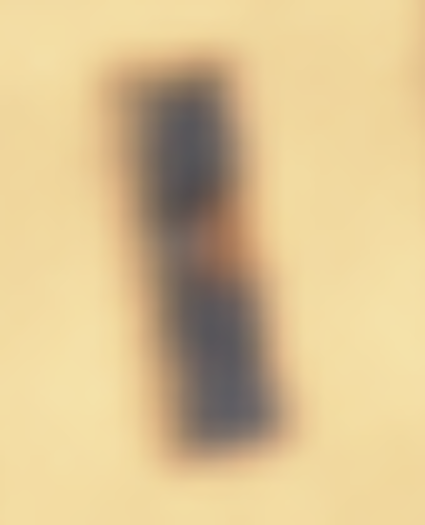

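The slot crop shows the slide dark with an orange gap at (222,238), the lit wall of the hole, about 6 mm beyond the slot centre towards the knob. I'll lift the pin and carry it there.

{"op": "move_arm", "data": {"offset": [[0, 0, 0.02], [0, 0, 0.04], [0, 0, 0.045], [0.015, 0.051, 0], [0.015, 0.051, 0], [0.015, 0.051, 0], [0.015, 0.051, 0], [0.015, 0.051, 0], [0.015, 0.051, 0], [0.015, 0.051, 0], [0.015, 0.051, 0], [0.016, 0.054, 0]], "turn": [0, 0, 0, 0, 0, 0, 0, 0, 0, 0, 0, 0], "jaw": [0.1, 0.1, 0.1, 0.1, 0.1, 0.1, 0.1, 0.1, 0.1, 0.1, 0.1, 0.1]}}

```text
t: 11.4
tcp_pos: [0.574, 0.1225, 0.1565]
tcp_rot: [3.125, 0.315, -0.001]
wrist_force: [0.6, -0.7, -1.5]
opening: 0.0182
grasp_force: 69.3
```

{"op": "move_arm", "data": {"offset": [[0, 0, -0.02], [0, 0, 0], [0, 0, 0]], "turn": [0, 0, 0], "jaw": [0.1, 0.1, 0.1]}}

```text
t: 11.78
tcp_pos: [0.5737, 0.1199, 0.1357]
tcp_rot: [3.126, 0.313, -0.002]
wrist_force: [0.1, 0.1, -0.9]
opening: 0.0179
grasp_force: 69.4
```

Run:
```python
from h import *
import cv2
s0=env.state();print(s0["t"],s0["tcp_pos"],s0["opening"],s0["wrist_force"],s0["tcp_rot"])
t=imaging.get_image("top")[:,:,::-1];s=imaging.get_image("side")[:,:,::-1]
cv2.imwrite("pics/t7.png",t);cv2.imwrite("pics/s7.png",s)
r=lambda im,x,y,w,h,k:cv2.resize(im[y:y+h,x:x+w],None,fx=k,fy=k,interpolation=cv2.INTER_CUBIC)
cv2.imwrite("pics/m7.png",np.hstack([r(t,205,190,60,100,6)[:,:360],r(s,270,150,73,100,6)]))
p=s0["tcp_pos"]
print(proj("side",p+[0,0,-.035]))
```

```text
11.775 [0.57370677 0.11985193 0.13571959] 0.01793502399493384 [ 0.10602704  0.14119396 -0.93370653] [ 3.12562170e+00  3.13117373e-01 -1.60478978e-03]
(np.float64(312.62997760858644), np.float64(192.64247612281352))
```

View pics/m7.png

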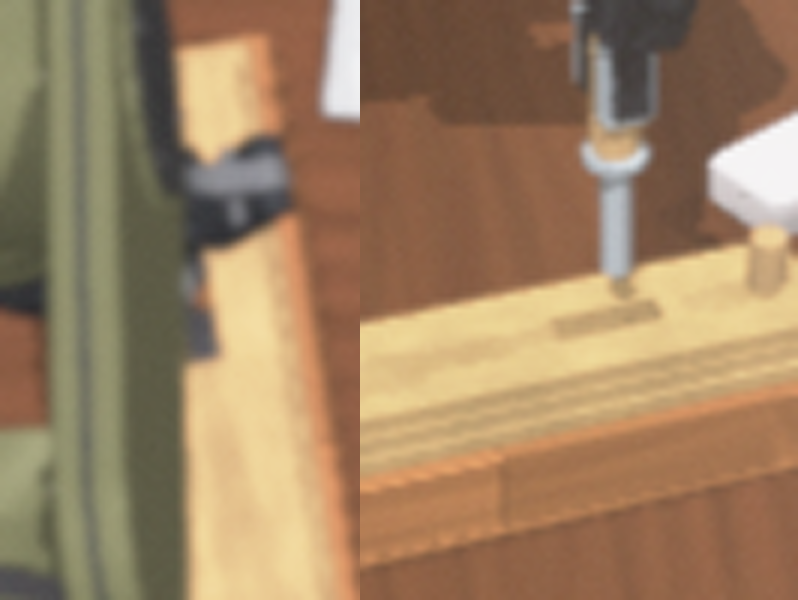

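Run:
```python
from h import *
D=lambda x,y:("side",269.6+(x-360)/6,149.6+y/6)
u=np.array([np.cos(.19),np.sin(.19)]);v=np.array([-u[1],u[0]])
sl=atz(*D(607,318),.071)
for y in (268,272,276):
    tip=atz(*D(616,y),.0934); d=(tip-sl)[:2];print(tip.round(4),sl.round(4),"along",d@u,"lat",d@v)
```

```text
[0.5732 0.1231 0.0934] [0.5688 0.1194 0.071 ] along 0.005002255434606215 lat 0.002741482858511688
[0.5728 0.1205 0.0934] [0.5688 0.1194 0.071 ] along 0.004165146757016796 lat 0.0002631379107522372
[0.5725 0.1179 0.0934] [0.5688 0.1194 0.071 ] along 0.003331009424562521 lat -0.0022064100690619686
```

{"op": "move_arm", "data": {"offset": [[0.001, 0, -0.01], [0, 0, -0.008], [0, 0, -0.003], [0, 0, -0.002], [0, 0, -0.002], [0, 0, 0]], "turn": [0, 0, 0, 0, 0, 0], "jaw": [0.1, 0.1, 0.1, 0.1, 0.1, 0.1]}}

```text
t: 12.62
tcp_pos: [0.5753, 0.121, 0.1108]
tcp_rot: [3.125, 0.316, 0.0]
wrist_force: [0.3, 0.0, -1.5]
opening: 0.0178
grasp_force: 69.4
```

{"op": "move_arm", "data": {"offset": [[0, 0, -0.003], [0, 0, -0.003], [0, 0, -0.002], [0, 0, 0]], "turn": [0, 0, 0, 0], "jaw": [0.1, 0.1, 0.1, 0.1]}}

```text
t: 13.12
tcp_pos: [0.5751, 0.121, 0.1024]
tcp_rot: [3.126, 0.316, -0.001]
wrist_force: [0.5, -1.2, -2.5]
opening: 0.0181
grasp_force: 69.3
```

{"op": "move_arm", "data": {"offset": [[0, 0, -0.003], [0, 0, -0.003], [0, 0, -0.003], [0, 0, 0]], "turn": [0, 0, 0, 0], "jaw": [0.1, 0.1, 0.1, 0.1]}}

```text
t: 13.62
tcp_pos: [0.5749, 0.1211, 0.0932]
tcp_rot: [-3.126, -0.315, 0.001]
wrist_force: [0.5, -2.0, -2.3]
opening: 0.0183
grasp_force: 69.4
```

{"op": "move_arm", "data": {"offset": [[0, 0, -0.002], [0, 0, -0.002], [0, 0, -0.002], [0, 0, 0]], "turn": [0, 0, 0, 0], "jaw": [0.1, 0.1, 0.1, 0.1]}}

```text
t: 14.12
tcp_pos: [0.5751, 0.1212, 0.0875]
tcp_rot: [-3.126, -0.315, 0.0]
wrist_force: [0.7, -0.3, -2.3]
opening: 0.0179
grasp_force: 69.4
```

{"op": "move_arm", "data": {"offset": [[0, 0, -0.001], [0, 0, -0.001], [0, 0, 0]], "turn": [0, 0, 0], "jaw": [0.1, 0.1, 0.1]}}

```text
t: 14.5
tcp_pos: [0.5754, 0.1212, 0.0861]
tcp_rot: [-3.126, -0.315, -0.001]
wrist_force: [-0.6, -0.8, 0.6]
opening: 0.0181
grasp_force: 69.4
```

{"op": "move_arm", "data": {"offset": [[0, 0, -0.001], [0, 0, 0]], "turn": [0, 0], "jaw": [0.1, 0.1]}}

```text
t: 14.75
tcp_pos: [0.5757, 0.1212, 0.0858]
tcp_rot: [-3.126, -0.316, -0.002]
wrist_force: [-1.6, -0.7, 4.4]
opening: 0.0178
grasp_force: 69.7
```

{"op": "move_arm", "data": {"offset": [[-0.001, -0.0002, 0], [-0.001, -0.0002, 0], [0, 0, 0]], "turn": [0, 0, 0], "jaw": [0.1, 0.1, 0.1]}}

```text
t: 15.12
tcp_pos: [0.5744, 0.1209, 0.0857]
tcp_rot: [-3.125, -0.315, -0.005]
wrist_force: [1.6, 0.4, 5.3]
opening: 0.0182
grasp_force: 69.9
```

{"op": "move_arm", "data": {"offset": [[-0.001, -0.0002, 0], [-0.001, -0.0002, 0], [0, 0, 0]], "turn": [0, 0, 0], "jaw": [0.1, 0.1, 0.1]}}

```text
t: 15.5
tcp_pos: [0.5727, 0.1206, 0.0858]
tcp_rot: [-3.125, -0.315, -0.006]
wrist_force: [5.6, -0.5, 5.7]
opening: 0.0179
grasp_force: 70.0
```

{"op": "move_arm", "data": {"offset": [[0.001, 0.0002, 0], [0.002, 0.0004, 0], [0.001, 0.0002, 0], [0, 0, 0]], "turn": [0, 0, 0, 0], "jaw": [0.1, 0.1, 0.1, 0.1]}}

```text
t: 16.0
tcp_pos: [0.5751, 0.1211, 0.0855]
tcp_rot: [3.126, 0.316, -0.001]
wrist_force: [0.2, 0.3, 7.8]
opening: 0.018
grasp_force: 70.4
```

{"op": "move_arm", "data": {"offset": [[0.001, 0.0002, 0], [0.001, 0.0002, 0], [0, 0, 0]], "turn": [0, 0, 0], "jaw": [0.1, 0.1, 0.1]}}

```text
t: 16.38
tcp_pos: [0.5761, 0.1209, 0.0837]
tcp_rot: [3.125, 0.316, -0.004]
wrist_force: [-0.1, -2.5, 2.5]
opening: 0.0179
grasp_force: 69.7
```

{"op": "move_arm", "data": {"offset": [[0.001, 0.0002, 0], [0.001, 0.0002, 0], [0, 0, 0]], "turn": [0, 0, 0], "jaw": [0.1, 0.1, 0.1]}}

```text
t: 16.75
tcp_pos: [0.5779, 0.1215, 0.0838]
tcp_rot: [3.125, 0.316, -0.006]
wrist_force: [-2.4, -4.9, 1.3]
opening: 0.0178
grasp_force: 69.6
```

The tip dropped 2 mm near x=0.576, so that is the hole, and the side force says it lies slightly towards -y. I'll back up a little and go down gently.

{"op": "move_arm", "data": {"offset": [[-0.0012, -0.001, 0], [0, 0, -0.001], [0, 0, -0.001], [0, 0, 0]], "turn": [0, 0, 0, 0], "jaw": [0.1, 0.1, 0.1, 0.1]}}

```text
t: 17.25
tcp_pos: [0.5779, 0.1207, 0.0825]
tcp_rot: [3.125, 0.316, -0.0]
wrist_force: [-1.5, -2.3, 1.0]
opening: 0.0177
grasp_force: 69.7
```

{"op": "move_arm", "data": {"offset": [[-0.0006, -0.0008, -0.001], [0, 0, -0.001], [0, 0, -0.001], [0, 0, 0]], "turn": [0, 0, 0, 0], "jaw": [0.1, 0.1, 0.1, 0.1]}}

```text
t: 17.75
tcp_pos: [0.5774, 0.1203, 0.0795]
tcp_rot: [-3.125, -0.315, -0.0]
wrist_force: [-0.3, -0.4, -1.3]
opening: 0.0183
grasp_force: 69.3
```

{"op": "move_arm", "data": {"offset": [[0, 0, -0.001], [0, 0, -0.001], [0, 0, -0.001], [0, 0, 0]], "turn": [0, 0, 0, 0], "jaw": [0.1, 0.1, 0.1, 0.1]}}

```text
t: 18.25
tcp_pos: [0.5775, 0.12, 0.0768]
tcp_rot: [3.125, 0.316, 0.0]
wrist_force: [0.1, -1.7, -1.0]
opening: 0.018
grasp_force: 69.4
```

{"op": "move_arm", "data": {"offset": [[0, -0.0004, -0.0015], [0, 0, -0.0015], [0, 0, -0.0015], [0, 0, -0.0015], [0, 0, 0]], "turn": [0, 0, 0, 0, 0], "jaw": [0.1, 0.1, 0.1, 0.1, 0.1]}}

```text
t: 18.88
tcp_pos: [0.5774, 0.1196, 0.0705]
tcp_rot: [3.125, 0.315, -0.0]
wrist_force: [-0.5, -1.7, 0.5]
opening: 0.0181
grasp_force: 69.5
```

{"op": "move_arm", "data": {"offset": [[0, 0, -0.0015], [0, 0, -0.0015], [0, 0, -0.0015], [0, 0, -0.0015], [0, 0, 0]], "turn": [0, 0, 0, 0, 0], "jaw": [0.1, 0.1, 0.1, 0.1, 0.1]}}

```text
t: 19.5
tcp_pos: [0.5772, 0.1196, 0.0642]
tcp_rot: [3.126, 0.315, -0.001]
wrist_force: [-0.6, -3.1, -0.9]
opening: 0.018
grasp_force: 69.5
```

{"op": "move_arm", "data": {"offset": [[0, -0.0006, -0.0015], [0, 0, -0.0015], [0, 0, -0.0015], [0, 0, 0]], "turn": [0, 0, 0, 0], "jaw": [0.1, 0.1, 0.1, 0.1]}}

```text
t: 20.0
tcp_pos: [0.5772, 0.1194, 0.0599]
tcp_rot: [-3.125, -0.315, 0.0]
wrist_force: [-1.6, -0.1, 0.1]
opening: 0.0181
grasp_force: 69.6
```

{"op": "move_arm", "data": {"offset": [[0, 0, -0.001], [0, 0, -0.0008], [0, 0, 0]], "turn": [0, 0, 0], "jaw": [0.1, 0.1, 0.1]}}

```text
t: 20.38
tcp_pos: [0.5773, 0.1194, 0.0584]
tcp_rot: [-3.125, -0.315, 0.0]
wrist_force: [-1.6, 0.8, 1.9]
opening: 0.018
grasp_force: 69.8
```

Nearly home. I'll press in small steps until the collar resists.

{"op": "move_arm", "data": {"offset": [[0, 0, -0.001], [0, 0, 0]], "turn": [0, 0], "jaw": [0.1, 0.1]}}

```text
t: 20.62
tcp_pos: [0.5775, 0.1194, 0.0583]
tcp_rot: [-3.125, -0.315, 0.0]
wrist_force: [-4.4, 0.5, 5.2]
opening: 0.018
grasp_force: 70.3
```

{"op": "move_arm", "data": {"offset": [[0, 0, -0.001], [0, 0, 0]], "turn": [0, 0], "jaw": [0.1, 0.1]}}

```text
t: 20.88
tcp_pos: [0.5777, 0.1194, 0.0582]
tcp_rot: [-3.125, -0.315, -0.0]
wrist_force: [-5.5, 1.0, 9.9]
opening: 0.0182
grasp_force: 70.7
```

z has stopped at the expected home height (0.0582 against 0.0583) while the force rises, so the collar is seated. I'll release and withdraw.

{"op": "move_arm", "data": {"offset": [[0, 0, 0.0015], [0, 0, 0], [0, 0, 0], [0, 0, 0], [0, 0, 0.01], [0, 0, 0.03], [0, 0, 0.05], [-0.02, -0.055, 0.02], [-0.02, -0.055, 0], [-0.02, -0.055, 0], [-0.02, -0.055, 0], [0, 0, 0]], "turn": [0, 0, 0, 0, 0, 0, 0, 0, 0, 0, 0, 0], "jaw": [0.1, 0.5, 0.5, 0.5, 0.5, 0.5, 0.5, 0.5, 0.5, 0.5, 0.5, 0.5]}}

```text
t: 22.38
tcp_pos: [0.4966, -0.1041, 0.169]
tcp_rot: [3.125, 0.307, 0.002]
wrist_force: [0.8, 0.5, 0.1]
opening: 0.0428
grasp_force: 0.0
```

Run:
```python
from h import *
import cv2
t=imaging.get_image("top")[:,:,::-1];s=imaging.get_image("side")[:,:,::-1]
r=lambda im,x,y,w,h,k:cv2.resize(im[y:y+h,x:x+w],None,fx=k,fy=k,interpolation=cv2.INTER_CUBIC)
cv2.imwrite("pics/m8.png",np.hstack([r(t,205,190,60,100,6),r(s,270,150,73,100,6)]))
```

```text
(no output)
```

View pics/m8.png

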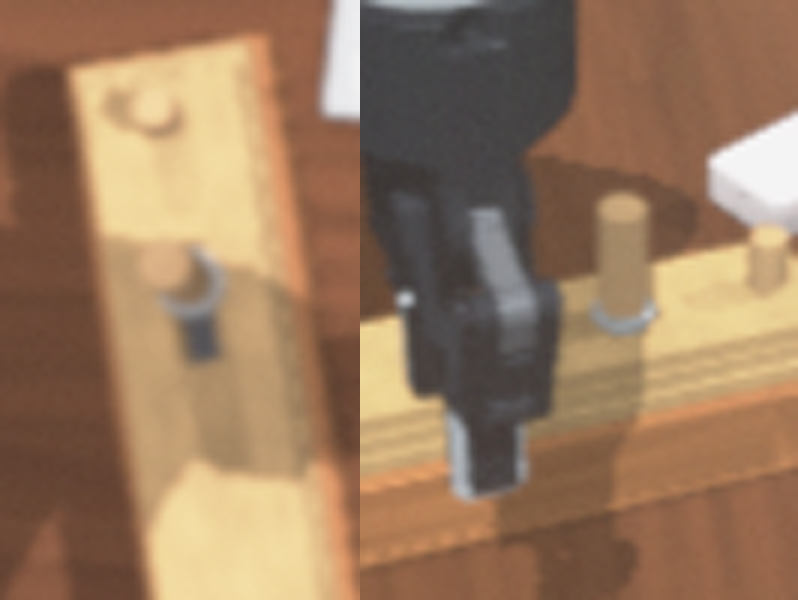

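The pin stands upright with its collar flat on the aligned top template, at (625,315) in the side crop. The gripper is clear of it, so I'm handing in.

```bash
python3 -c "
from rig import env
print(env.finish_job())"
```

```text
the job is handed in; nothing more can be done
None
```

The job is handed in at about 22 s: the top template is back in line and the long pin is through all three templates into the slide. Its collar is home on the top template (highest force read about 11 N), and the gripper has let go and moved clear.

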